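Seat the orange screw pot in its dished stand

TASK

Pick up the screw pot with the orange lid and lower it right down into the hollow of the brown wooden stand before letting go, so that its rounded base sits fully home and it stands upright there. Leave the other pots standing where they are.

Things in the scene. Friction and masses are not known exactly. Their poses are not given: they have to be found in the camera images.
- pot_orange_center (a point): Centre of the orange-lidded screw pot: a round upright pot 44 mm in diameter and 74 mm tall, white, its lid orange (the top 22 mm, as wide as the pot), with a grey rounded base that narrows over its lowest 16 mm to a flat 28 mm across, on which it stands on the desk. 80 to 170 g, heavier low down. The point lies on the axis half-way up, 37 mm above the underside; z points up to the lid.
- stand_hollow (a point): Centre of the flat floor of the hollow in the lacquered brown wooden stand, like a low egg cup 54 mm tall, fixed to the desk. The floor is 40 mm above the desk, about 41 mm across; the wall (4 mm thick) flares in a cone to the open rim 14 mm higher, about 68 mm across inside, 77 mm outside. z is up. A seated pot rests with its underside on this floor; fingers holding it at or above its centre clear the rim.
- pot_blue_center (a point): Centre of the blue-lidded screw pot: a round upright pot 44 mm in diameter and 74 mm tall, white, its lid blue (the top 22 mm, as wide as the pot), with a grey rounded base that narrows over its lowest 16 mm to a flat 28 mm across, on which it stands on the desk. 80 to 170 g, heavier low down. The point lies on the axis half-way up, 37 mm above the underside; z points up to the lid. A bystander.
- pot_green_center (a point): Centre of the green-lidded screw pot: a round upright pot 44 mm in diameter and 74 mm tall, white, its lid green (the top 22 mm, as wide as the pot), with a grey rounded base that narrows over its lowest 16 mm to a flat 28 mm across, on which it stands on the desk. 80 to 170 g, heavier low down. The point lies on the axis half-way up, 37 mm above the underside; z points up to the lid. A bystander.

How it is judged:
On the way, in this order (a step that is already met when the one before it is completed fails the run):
1. the orange pot is lifted clear of the desk by the gripper (height (world z) of pot_orange_center above 0.067 m and contact force between the fingers and pot_orange above 0.5 N), for 0.1 s.
2. still held, the orange pot is lowered into the hollow, its underside less than 10 mm above the floor (horizontal distance between pot_orange_center and stand_hollow below 0.015 m and z of pot_orange_center in the frame of stand_hollow below 0.047 m and contact force between the fingers and pot_orange above 0.5 N), for 0.1 s.
At the end, for the whole second after the job is handed in: The orange pot rests in the hollow of the stand, its axis within 10 mm of the hollow's centre, its underside within 5 mm of the hollow's floor, upright within 10 degrees, at rest; the blue and green pots stand upright (10 degrees) within 30 mm of where they started (horizontal distance between pot_orange_center and stand_hollow below 0.01 m and z of pot_orange_center in the frame of stand_hollow between 0.032 and 0.042 m and angle between each of pot_orange_center, pot_blue_center, pot_green_center's own z axis and vertical below 0.175 rad and linear speed of pot_orange below 0.02 m/s and distance of each of pot_blue_center, pot_green_center from where it was at the start of the episode below 0.03 m); the robot touches nothing.
It fails at once if the blue pot is knocked over or moved more than 30 mm (distance of pot_blue_center from where it was at the start of the episode above 0.03 m or angle between pot_blue_center's own z axis and vertical above 0.5 rad).
It fails at once if the green pot is knocked over or moved more than 30 mm (distance of pot_green_center from where it was at the start of the episode above 0.03 m or angle between pot_green_center's own z axis and vertical above 0.5 rad).
It also fails if it takes over 35 s, if anything falls off the work surface, if the arm or the gripper's body presses on something with over 40 N, if the wrist force passes 120 N, or if a joint passes its speed limit or range.

ROBOT

A 6-joint arm with a two-finger parallel gripper is mounted at the origin on the work surface. World frame = base frame: x ahead of the robot, y to its left, z up, the work surface at z = 0. Lengths are in m, angles in rad, forces in N, time in s.
With the tool pointing down it reaches from about 0.325 to 0.775 m from the base axis. Payload 5.5 kg.
Tool frame: the origin (TCP) lies between the finger pads; the fingertips stand 8 mm ahead of it and the grasp point (between the pads) lies 11 mm behind it (tcp_to_tips is the distance from the TCP to the fingertips, in m); z points along the fingers, y is the direction in which the jaws open and shut (so a half turn about z gives the same grasp; the last joint's range is limited). The gripper opens to 88 mm and grips with 3 to 60 N. Pads are 20 mm wide; open, the fingers measure 115 mm over their backs; the gripper's body (75 mm by 178 mm) begins 61 mm behind the grasp point.
Start: joints at [1.049, 0.091, 1.231, -0, 1.82, -0.057], TCP at [0.269, 0.536, 0.231] pointing down, gripper open.
Joint ranges: [-2.87, 2.87], [-0.86, 2.18], [0.17, 2.46], [-1.51, 4.65], [0.06, 2.69], [-2.65, 2.65]. Speed limits (rad/s): [2.57, 2.57, 3.01, 3.14, 3.14, 3.14].

INTERFACE

Orientations are given as a unit quaternion [w, x, y, z].
In Python, from bench import * gives the robot as it stands. Calls block until the motion is done:
- move_to(position, orientation): joint-space move of the TCP to a pose.
- move_l(position, speed=0.15, orientation=None): straight line of the TCP; orientation=None keeps the orientation; speed is the mean speed in m/s.
- movej(angles): joint-space move.
- gripper_open() and close(): open the fingers fully, or close them until they stop; the grip force is fixed at half the most.
- hold(seconds).
- inverse_kinematics(position, orientation): joint angles nearest the present ones, or None.
- state(): the state.
- get_image(name): name is "scene" or "top"; returns a dict with "frame" (400x640x3 uint8, blue, green, red), "depth" (400x640 float32, m along the optical axis (not along the pixel's ray), 0 where there is no reading), "camera_matrix" (3x3 intrinsics, pixels), "view" (4x4, takes a point from world to camera coordinates). Camera axes: x right, y up, looking along -z (the intrinsics and any distortion apply to the point x, -y, -z); pixel columns grow to the right and rows downward; lengths in m; the calibration is good to about 2 mm. A picture is of the moment at which its call begins.
A pose or a line that the arm cannot do raises IKError and nothing moves.
- job_done(): hands the job in, once; it reports no verdict.
The state is a dict: "time": time; "joint_pos": joint angles; "dq": joint speeds; "joint_torque": joint torques, N m; "ee_pos": TCP position; "ee_rot": TCP orientation; "ft_force": force on the tool from outside, world axes, zero at the start; "moment": the same for the moment, N m; "finger_gap": finger opening in m.
Only numpy, scipy, OpenCV 4.12 (cv2) and the standard library are available. Lean on these libraries where they do the work, as an engineer would, in place of code of your own. Each camera call takes 0.05 s, during which the arm holds its last target.

## Working session

There is one attempt and no reset: what is moved stays moved. The work goes in short steps, each a Python script; the robot and the scene stay as the last script left them, time stands still between calls to the robot, and variables do not carry over. Pictures are saved under pics/ and viewed, and the job is handed in when it is done.

```bash
mkdir -p pics; ls
python3 - <<'E'
from bench import *
import cv2,numpy as np
for n in("scene","top"):
    d=get_image(n); cv2.imwrite(f"pics/{n}0.png",d["frame"]); np.savez(f"{n}0.npz",**d)
    print(n,d["camera_matrix"].tolist(),np.round(d["view"],3).tolist(),[k for k in d])
s=state();print(s["time"],s["ee_pos"],s["ee_rot"],s["finger_gap"])
E
```

```text
pics
scene [[409.20085142519815, 0.0, 317.13047216548676], [0.0, 409.20085142519815, 201.95767048516055], [0.0, 0.0, 1.0]] [[0.062, 0.998, 0.005, -0.019], [-0.841, 0.05, 0.538, 0.417], [0.537, -0.038, 0.843, -1.05], [0.0, 0.0, 0.0, 1.0]] ['frame', 'depth', 'camera_matrix', 'view']
top [[503.904345409798, 0.0, 315.98485410127], [0.0, 503.904345409798, 201.6645726590135], [0.0, 0.0, 1.0]] [[-0.03, -0.999, -0.028, 0.03], [0.996, -0.032, 0.08, -0.557], [-0.08, -0.025, 0.996, -0.892], [0.0, 0.0, 0.0, 1.0]] ['frame', 'depth', 'camera_matrix', 'view']
0.1 [0.26882028 0.53612841 0.22965041] [-2.39492163e-04  2.30316683e-01  9.73115353e-01 -8.23318524e-04] 0.08785339537144664
```

View pics/scene0.png

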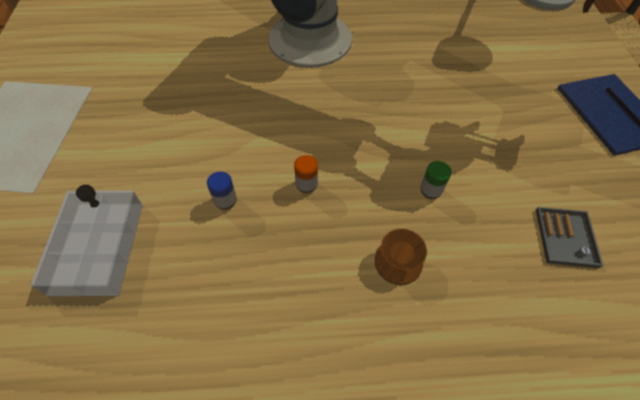

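View pics/top0.png

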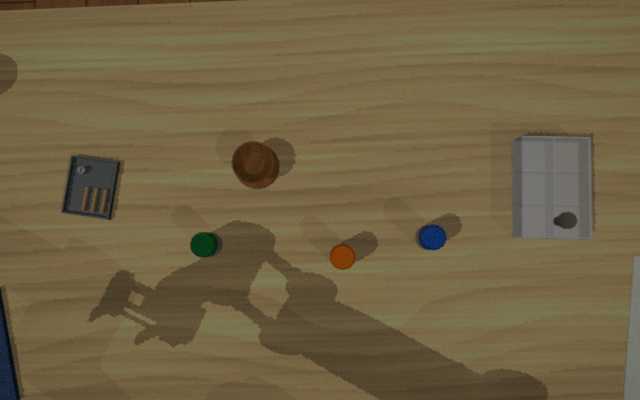

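Scene view: orange lid at about (306,166), blue (220,183), green (437,172), stand (403,250). Top view: orange (342,257), blue (432,237), green (204,244), stand (256,164). Next I'll measure positions from the depth.

```bash
cat > h.py <<'E'
import numpy as np,cv2
def cloud(d):
    K=d["camera_matrix"];V=d["view"];Z=d["depth"].astype(float)
    v,u=np.mgrid[:Z.shape[0],:Z.shape[1]]
    c=np.stack([(u-K[0,2])/K[0,0]*Z,-(v-K[1,2])/K[1,1]*Z,-Z,np.ones_like(Z)],-1)
    P=(c@np.linalg.inv(V).T)[...,:3]; P[Z==0]=np.nan
    return P
HUE={"orange":(3,13),"blue":(110,130),"green":(50,85)}
def lidmask(d,c):
    h=cv2.cvtColor(d["frame"],cv2.COLOR_BGR2HSV)
    return (h[...,0]>=HUE[c][0])&(h[...,0]<=HUE[c][1])&(h[...,1]>(180 if c!="green" else 140))&(h[...,2]>50)
def circ(p):
    return cv2.minEnclosingCircle((p[:,:2]*1000).astype(np.float32))
E
python3 - <<'E'
from h import *
for n in("scene","top"):
    d=dict(np.load(n+"0.npz"));P=cloud(d)
    t=P[300:,200:300].reshape(-1,3);print(n,"desk z",np.nanmedian(t[:,2]))
    for c in HUE:
        m=lidmask(d,c)
        m&=(P[...,2]>.04)&(P[...,2]<.09)
        p=P[m];z=np.nanpercentile(p[:,2],90) if len(p) else 0
        top=p[p[:,2]>.069]
        print(c,m.sum(),"z90",z,"ntop",len(top),"mean",top.mean(0),"box",((top.min(0)+top.max(0))/2)[:2],"circ",circ(top) if len(top) else 0)
    u,v=(403,250) if n=="scene" else (256,164)
    m=np.zeros(P.shape[:2],bool);m[v-45:v+45,u-45:u+45]=1
    m&=(P[...,2]>.03)&(P[...,2]<.07)
    p=P[m];print("stand",len(p),p.max(0),p.mean(0))
    r=p[p[:,2]>.049];print("rim",len(r),r.mean(0),circ(r),(r.min(0)+r.max(0))/2)
    f=p[(p[:,2]>.035)&(p[:,2]<.044)];print("floor",len(f),np.median(f,0))
E
```

```text
scene desk z 0.0010501119959496763
orange 583 z90 0.0758507448098152 ntop 351 mean [ 0.46075235 -0.03001033  0.07458322] box [ 0.45964499 -0.02978173] circ ((458.0659484863281, -30.005416870117188), 21.511049270629883)
blue 92 z90 0.07639617203866075 ntop 92 mean [ 0.48614459 -0.18376571  0.07507819] box [ 0.48629385 -0.18443918] circ ((485.3692932128906, -184.47589111328125), 18.171649932861328)
green 332 z90 0.07625285778683571 ntop 328 mean [0.48904541 0.20655712 0.07462252] box [0.48777192 0.2065899 ] circ ((487.2462463378906, 207.68563842773438), 20.27861785888672)
stand 1493 [0.66472364 0.15991607 0.05869772] [0.62455546 0.12441935 0.04748329]
rim 642 [0.62396973 0.12519121 0.05301157] ((626.9777221679688, 122.86106872558594), 38.12693786621094) [0.62739065 0.1223308  0.05386349]
floor 537 [0.62623779 0.12316844 0.04138498]
top desk z 1.9744967014845294e-05
orange 388 z90 0.07581792351721565 ntop 252 mean [ 0.45952555 -0.0291131   0.07390326] box [ 0.45927503 -0.02971317] circ ((458.74609375, -29.74155616760254), 21.110857009887695)
blue 181 z90 0.07642417373592247 ntop 181 mean [ 0.48657769 -0.18145984  0.07432676] box [ 0.48606079 -0.18333559] circ ((486.940185546875, -183.67588806152344), 21.290559768676758)
green 371 z90 0.07619329353958726 ntop 370 mean [0.48650301 0.20838115 0.07423618] box [0.48603768 0.20793054] circ ((486.0163879394531, 208.66331481933594), 20.095598220825195)
stand 1411 [0.66675071 0.16125707 0.06048259] [0.63061093 0.1246628  0.04684038]
rim 582 [0.63141449 0.12484522 0.05261307] ((629.2557983398438, 123.66386413574219), 37.92296600341797) [0.62970465 0.12351749 0.05475519]
floor 556 [0.63013919 0.12393155 0.04090763]
```

Both cameras agree to about 2 mm: orange (0.459,-0.030), stand (0.628,0.1235). Now I'll grasp 10 mm above centre with the jaws along x, then lift.

Run:
```python
from bench import *
import cv2,numpy as np
q=[0,.70710678,.70710678,0]
move_to([.459,-.0298,.16],q)
s=state();print(s["time"],s["ee_pos"],s["joint_pos"])
move_l([.459,-.0298,.036],speed=.12)
print(state()["ft_force"])
close()
s=state();print(s["time"],s["ee_pos"],s["finger_gap"],s["ft_force"])
move_l([.459,-.0298,.15],speed=.1)
s=state();print(s["time"],s["ee_pos"],s["finger_gap"],s["ft_force"])
for n in("scene","top"):
    d=get_image(n); cv2.imwrite(f"pics/{n}1.png",d["frame"]); np.savez(f"{n}1.npz",**d)
```

```text
2.2583 [ 0.45920681 -0.02918239  0.16015527] [-1.37614233e-01 -2.93858821e-01  1.71461615e+00  2.59600392e-04
  1.72059554e+00 -1.38828662e-01]
[0.32101621 0.27347572 0.57369017]
4.1917 [ 0.4589793  -0.02979369  0.03602069] 0.043767928232481726 [-0.81280662 -0.35541303  0.77072464]
5.4833 [ 0.45862559 -0.02975071  0.14908637] 0.04342983436124185 [-0.1190361   0.6328666  -0.89138144]
```

View pics/scene1.png

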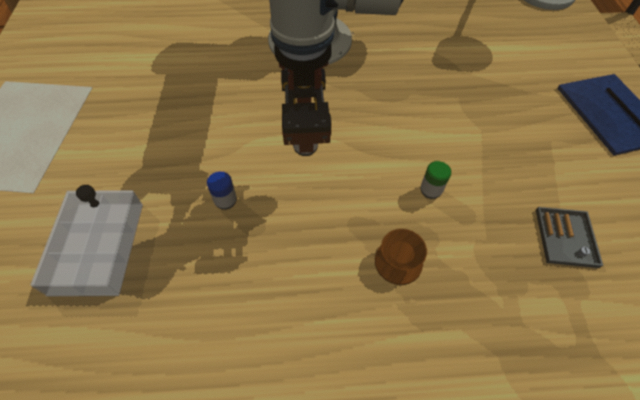

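View pics/top1.png

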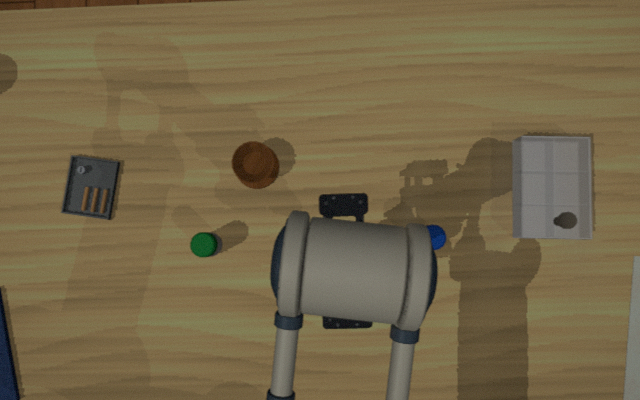

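Lift succeeded: the gap is 43.4 mm, the base shows below the gripper at (306,150) in the scene view, and blue and green are undisturbed. Next I'll move above the stand with the jaws turned along y, so the scene camera can see the pot between the fingers.

Run:
```python
from bench import *
import cv2,numpy as np
move_l([.6285,.1235,.15],speed=.15,orientation=[0,0,1,0])
s=state();print(s["time"],s["ee_pos"],s["joint_pos"])
move_l([.6285,.1235,.115],speed=.1)
hold(.3)
s=state();print(s["time"],s["ee_pos"],s["finger_gap"],s["ft_force"])
d=get_image("scene"); np.savez("scene2.npz",**d)
cv2.imwrite("pics/scene2.png",cv2.resize(d["frame"][130:330,270:520],None,fx=3,fy=3,interpolation=cv2.INTER_CUBIC))
```

```text
7.3 [0.62832899 0.12332848 0.14998308] [ 1.40741370e-01  1.98505283e-01  1.25549240e+00 -9.19976681e-05
  1.68773782e+00 -1.42938223e+00]
8.1 [0.62884371 0.12356231 0.11581461] 0.043735373167861344 [ 0.69954039  0.43911569 -0.89169246]
```

View pics/scene2.png

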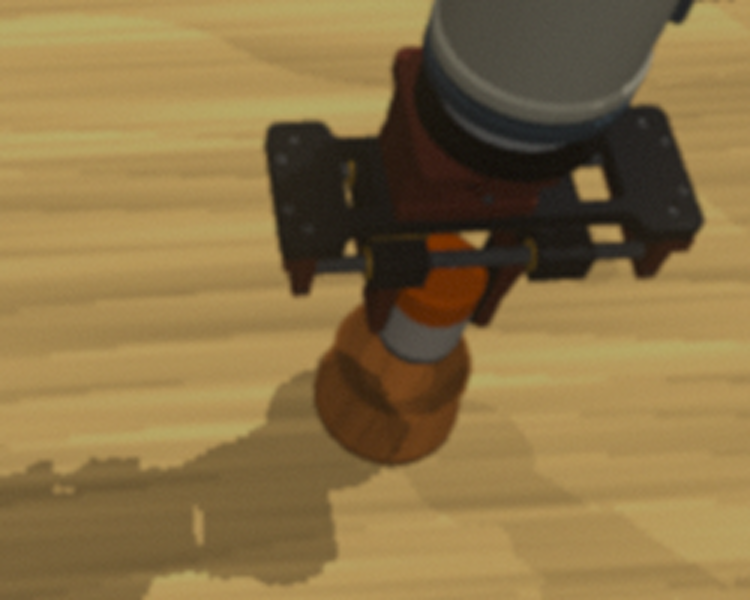

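The pot sits between the fingers above the stand, with the lid at about (440,290) in the crop. I'll fit a cylinder to it to find its offset and tilt.

Run:
```python
from h import *
from scipy.optimize import least_squares
d=dict(np.load("scene2.npz"));P=cloud(d)
h=cv2.cvtColor(d["frame"],cv2.COLOR_BGR2HSV)
near=(np.abs(P[...,0]-.6285)<.035)&(np.abs(P[...,1]-.1235)<.024)&(P[...,2]>.075)&(P[...,2]<.16)
lid=near&lidmask(d,"orange")
body=near&(h[...,1]<90)&(h[...,2]>70)
for n,m in(("lid",lid),("body",body)):
    p=P[m];print(n,len(p),p.min(0),p.max(0),p.mean(0))
print("top z",np.percentile(P[lid][:,2],[90,97]))
p=P[lid|body]; p=p[p[:,2]<.145]
def f(a): 
    c=a[:2]+np.outer(p[:,2]-.115,a[2:]); return np.hypot(*(p[:,:2]-c).T)-.022
r=least_squares(f,[.6285,.1235,0,0],loss="soft_l1",f_scale=.001);print(r.x,np.abs(r.fun).mean())
def f2(a): return np.hypot(*(p[:,:2]-a).T)-.022
r=least_squares(f2,[.6285,.1235],loss="soft_l1",f_scale=.001);print(r.x,np.abs(r.fun).mean())
```

```text
lid 488 [0.61164977 0.0999195  0.13109196] [0.65086876 0.14568235 0.15726305] [0.63959587 0.12302895 0.15006982]
body 245 [0.63618444 0.10362429 0.09357581] [0.65141678 0.13819577 0.130702  ] [0.64678591 0.11738996 0.1132976 ]
top z [0.1555696  0.15611094]
[ 6.28212867e-01  1.23779919e-01  4.10665444e-04 -2.85545002e-03] 0.0004171952580600412
[0.62821413 0.12375849] 0.0004169567319930648
```

The pot is upright (tilt under 0.3°) at (0.628,0.124), within 1 mm of the hollow. I'll lower it while watching the force.

Run:
```python
from bench import *
for z in(.085,.08,.078,.077,.076,.0752,.0744):
    move_l([.6285,.1235,z],speed=.06 if z>.08 else .02); hold(.15)
    s=state();f=s["ft_force"];print(round(s["time"],2),z,s["ee_pos"].round(4),f.round(2),round(s["finger_gap"],4))
    if f[2]>4: break
```

```text
8.95 0.085 [0.6288 0.1235 0.0857] [ 0.45 -0.01 -1.45] 0.0437
9.5 0.08 [0.6286 0.1235 0.0801] [ 0.02  0.86 -1.57] 0.0434
9.9 0.078 [0.6285 0.1235 0.078 ] [-0.4   0.78 -0.27] 0.0438
10.3 0.077 [0.6285 0.1235 0.077 ] [ 0.34 -0.38 -0.92] 0.0434
10.7 0.076 [0.6285 0.1235 0.0761] [ 0.07  0.51 -0.09] 0.0439
11.1 0.0752 [0.6287 0.1235 0.076 ] [-1.5   0.48  5.71] 0.0433
```

Contact came at the expected height of 0.076. I'll relieve the pressure, release, retreat and check.

Run:
```python
from bench import *
import cv2,numpy as np
move_l([.6285,.1235,.0761],speed=.02); hold(.15)
print(state()["ft_force"].round(2))
gripper_open(); hold(.2)
print(state()["finger_gap"],state()["ft_force"].round(2))
move_l([.6285,.1235,.2],speed=.12)
move_to([.42,.0,.30],[0,0,1,0]); hold(.3)
print(state()["time"])
for n in("scene","top"):
    d=get_image(n); cv2.imwrite(f"pics/{n}3.png",d["frame"]); np.savez(f"{n}3.npz",**d)
from h import *
from scipy.optimize import least_squares
for n in("scene","top"):
    d=dict(np.load(n+"3.npz"));P=cloud(d)
    for c in HUE:
        m=lidmask(d,c)&(P[...,2]>.04)&(P[...,2]<.13); p=P[m]
        if len(p)<20: print(n,c,"hidden",len(p));continue
        t=p[p[:,2]>np.percentile(p[:,2],90)-.006]
        print(n,c,"top z",np.median(t[:,2]),np.ptp(t[:,2]),circ(t))
d=dict(np.load("scene3.npz"));P=cloud(d)
m=(np.hypot(P[...,0]-.6285,P[...,1]-.1235)<.03)&(P[...,2]>.065)&(P[...,2]<.107);p=P[m]
def f(a): 
    c=a[:2]+np.outer(p[:,2]-.085,a[2:]); return np.hypot(*(p[:,:2]-c).T)-.022
r=least_squares(f,[.6285,.1235,0,0],loss="soft_l1",f_scale=.001);print(len(p),r.x,np.abs(r.fun).mean())
```

```text
[-0.14  0.03  1.77]
0.08764577173742794 [-0.1  -0.11  0.14]
15.0417
scene orange top z 0.11472220072528505 0.008477516932064444 ((629.9505004882812, 122.50118255615234), 21.30963706970215)
scene blue top z 0.0752349827464871 0.005011964710603056 ((479.8981628417969, -183.84283447265625), 15.413522720336914)
scene green top z 0.07492172905364414 0.008445324012600675 ((487.1666564941406, 207.63279724121094), 20.44279670715332)
top orange top z 0.11428358340697692 0.008438198748168313 ((630.140380859375, 124.2423324584961), 22.06420135498047)
top blue top z 0.07434137917310796 0.00783233931122529 ((486.9757995605469, -183.33718872070312), 21.27857780456543)
top green top z 0.07379632510120349 0.007585988786847353 ((486.09344482421875, 208.69247436523438), 20.803382873535156)
352 [6.27826426e-01 1.23809622e-01 1.69133816e-03 5.87113814e-06] 0.0003850090302930554
```

View pics/scene3.png

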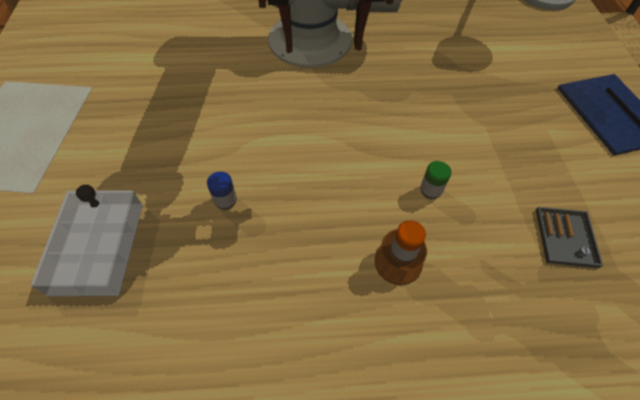

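View pics/top3.png

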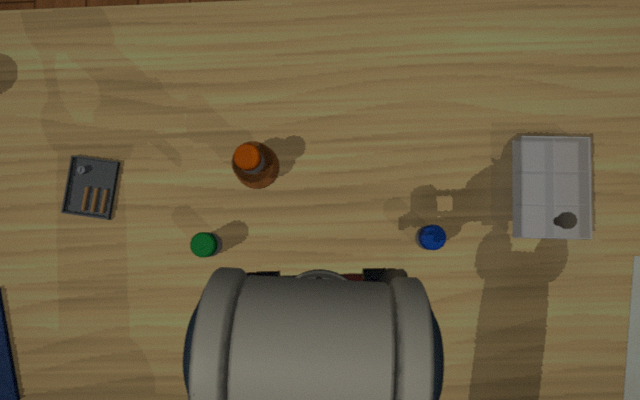

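The orange pot stands upright in the stand, with its lid at (411,234) in the scene view and (246,156) in the top view. Its top is at 0.114 m, which matches 40 + 74 mm. The other two pots are unmoved and the arm is clear, so I'll hand in.

```bash
python3 -c "
from bench import *
job_done()"
```

```text
the job is handed in; nothing more can be done
```

I picked up the orange pot 10 mm above its centre and lowered it into the stand until it touched the floor of the hollow at the expected height. I then eased off the pressure, let go, backed the arm away and handed the job in. The handover gives no verdict; the robot's clock read about 15 s at the last check, against the 35 s limit.

- **Orange pot:** its top is at 0.114–0.115 m, which is what a fully seated pot should show. Its axis is within about 1 mm of the hollow's centre and its tilt is about 0.1°.
- **Blue and green pots:** in the top view both are within 1 mm of where they started.
- **One disagreement:** the scene camera's last fit put the blue pot about 5 mm off. That fit used only part of the lid, which was in shadow. The top view and the pictures show the pot has not moved.

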